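# Hang the rinsing basket on the drain lift and hold it raised

### The arm

A 6-joint arm with a two-finger parallel gripper is mounted at the origin on the work surface. World frame = base frame: x ahead of the robot, y to its left, z up, the work surface at z = 0. Lengths are in mm, angles in rad, forces in N, time in s.
With the tool pointing down it reaches from about 375 to 900 mm from the base axis. Payload 3.1 kg.
Tool frame: the origin (TCP) lies at the very end of the fingers, on their centre line; the grasp point (between the pads) lies 19 mm behind it; z points along the fingers, y is the line along which they close (so a half turn about z gives the same grasp; the last joint's range is limited). The gripper opens to 85 mm and grips with 20 to 120 N. Pads are 22 mm wide; open, the fingers measure 114 mm over their backs; the gripper's body (76 mm by 85 mm) begins 54 mm behind the grasp point. The pads swing forward as they close: fully open they stand 13 mm farther back than shut.
Start: joints at [0.957, 0.527, 1.433, -0, 1.181, -0.178], TCP at [263.793, 566.578, 231.31] pointing down, gripper open.
Joint ranges: [-3.08, 3.08], [-0.75, 2.2], [0.22, 2.44], [-1.43, 4.57], [0, 2.65], [-2.85, 2.85]. Speed limits (rad/s): [2.79, 2.79, 3.14, 3.14, 3.14, 3.14].

### API

Orientations are given as a unit quaternion [x, y, z, w].
In Python, from plant import bot gives the robot as it stands.
- The arm moves only by the tool apply_moves, never from a script. Its argument "steps" is a list of rows, each an object with "slide": the shift along the tool's x, y, z as a fraction of full scale, a list of three; "roll": the turn about the tool's z as a fraction of full scale. In form: [{"slide": [tx, ty, tz], "roll": roll}, ...]. A call has 1 to 8 rows; each row shifts and turns the commanded pose from where the row before left it, along the tool's axes as they then stand; what a row does not reach is not made up. Full scale, the value 1, is 150 mm for a shift and 180 degrees for a turn. A row lasts 1/12 s, in which the tool goes at most 41.7 mm and 7.16 degrees, less where a joint would pass 70% of its speed; a pose out of reach is approached as far as the arm can. A call with a number of a shift or a turn outside -1 to 1 is refused whole. A call with a gripper value outside its range is refused whole. "hand" is the closure, from 0 (fully open) to 1 (shut), set as the call begins (left out, the last holds). The fingers move at their own pace and stop on an object; "newtons" is the grip in N (left out, the last holds). Time passes only in rows, so rows that do not move let the fingers close. It gives the time, the measured TCP pose, the force, the opening and the grip force at its end, in the units of the state.
- bot.state(): the state, without advancing time (a new reading comes with each control period).
- bot.snapshot(name): name is "scene" or "top" or "wrist"; returns a dict with "color" (384x512x3 uint8, blue, green, red), "mtx" (3x3 intrinsics, pixels), "rvec" (rotation vector, rad) and "tvec" (3), from world to camera coordinates, as OpenCV has them. Camera axes: x right, y down, z forward; pixel columns grow to the right and rows downward; lengths in mm; the calibration is good to about 2 mm. The wrist camera is an equidistant fisheye: a pixel r from the principal point sees the ray r / f radians off the axis. A picture is of the moment at which its call begins. There is no depth.
- bot.hand_in(): hands the job in; it is judged then, once.
The state is a dict: "time_s": time; "joint_positions": joint angles; "qvel": joint speeds; "tau": joint torques, N m; "position": TCP position; "tool_rot": TCP orientation; "ft_force": force on the tool from outside, world axes, zero at the start; "wrist_torque": the same for the moment, N m; "gripper_width": finger opening in mm; "grasp_force": force on a finger pad.
Only numpy, scipy, OpenCV 4.12 (cv2) and the standard library are available. Lean on these libraries where they do the work, as an engineer would, in place of code of your own. Each camera call takes 0.05 s, during which the arm holds its last target. There are 200 camera calls.

### The job

Hang the steel rinsing basket by its eye on the eccentric peg of the drain lift, let go of it, and then swing the cam lever up to its highest lift point, where the lever stands straight up, so that the hanging basket is raised over the drip tray to drain. The lever springs back when released, so finish while still holding it there with the gripper. Leave the bottle, flask, beaker and loose cap where they stand.

Things in the scene. Friction and masses are not known exactly. Their poses are not given: they have to be found in the camera images.
- lift_stand: the drain lift, fixed to the bench: steel base plate 170 (x) x 250 (y) x 10 mm, white column 50 x 40 mm, 148 mm high, at its middle. Origin: centre of the plate's underside; z up. On its +y side the eccentric peg sticks out above a white drip tray (130 x 84 mm, rim 22 mm above the bench, centre at x = -15, y = 75 mm); on its -y side is the cam lever. Yaw varies by up to 0.3 rad
- peg_seat (a point): middle of the seat on the centre line of the level steel peg, 8 mm thick, along the stand's y; at rest 130 mm above the bench, 30 mm to the stand's -x and 70 mm to its +y from its origin. Collar 20 mm across 20 mm inward, end disc 18 mm across 22 to 26 mm outward: put the eye on over this free end. The peg is a crank pin 30 mm off the lever's axis; with the lever up it is 155 mm high
- cam (a joint): angle of the cam lever (10 mm steel rod with a black barrel knob) and its eccentric peg, rad: 0 at rest, pointing along the stand's -x, 0.17 rad above level; grows as it swings up and over, about the stand's +y through cam_axis. 1.40 = straight up = peg highest; beyond, it sinks; stop at 2.2. A spring always drives it back to 0 with 1 to 3 N at the knob
- cam_axis (a point): point on the level turning axis, 125 mm above the bench, in the upright plane in which the knob swings (70 mm to the stand's -y side)
- knob (a point): centre of the black barrel knob, 28 mm across, 26 mm long along the turning axis, flat ends, 110 mm from cam_axis; at rest 144 mm above the bench, straight up 235 mm. It can be pinched along the stand's y (clear on both sides) and may turn between the fingers
- basket: loose round steel basket, 52 mm across, 48 mm high, upright on the bench, 0.13 to 0.23 kg; a flat upright strap 8 mm thick (its y), 44 mm wide (its x) rises over it to 166 mm overall. Origin: centre of its underside; z up. Hung on the peg with its y along the peg, its underside is about 30 mm above the bench with the lift down
- eye (a point): centre of the closed eye in the strap, a window 30 mm wide and 34 mm high (70 to 104 mm above the basket's underside) with bevelled upper corners, open along the basket's y; 87 mm above the underside. Hung, it is about 13 mm below the peg's centre line and the basket stays upright as the peg turns
- tab (a point): grip point on the strap's flat tab above the eye (24 mm wide in x, 8 mm thick in y, from 114 to 166 mm above the underside); 145 mm above the underside. Pinch it across its thickness
- bottle: bystander: white bottle with a blue cap, 68 mm across, 150 mm high; origin at its foot
- flask: bystander: conical glass flask, 80 mm across, 118 mm high; origin at its foot
- beaker: bystander: glass beaker, 72 mm across, 85 mm high; origin at its foot
- cap: bystander: loose blue screw cap, 48 mm across, 22 mm high; origin at its foot
There are look-alikes about, which are no part of the job. Leave any turquoise look-alike of the basket alone.

How it is judged:
By the outcome, as a careful person would: the job done as asked, in the order asked, and still so for the second after the job is handed in, while the arm keeps its last pose, push and grip.
It also fails if it takes over 51 s, if anything falls off the work surface, if the arm or the gripper's body presses on something with over 40 N, if the wrist force passes 120 N, or if a joint passes its speed limit or range.

## Working session

There is one attempt and no reset: what is moved stays moved. The work goes in short steps, Python scripts to look and compute and a tool call to move; the robot and the scene stay as the last step left them, time stands still between calls to the robot, and variables do not carry over. Pictures are saved under pics/ and viewed, at most 10 in all, crops included, and the job is handed in when it is done.

Besides the shell and the picture viewer there is one more tool, called as a command line: name --argument value ..., lists and objects as JSON in quotes. apply_moves: Moves the arm, as the interface text tells. Shift numbers are shares of 150 mm and turn numbers shares of 180 degrees, none past 1 either way. Its arguments: {"type":"object","properties":{"steps":{"type":"array","items":{"type":"object","properties":{"slide":{"type":"array","items":{"type":"number"}},"roll":{"type":"number"}}}},"hand":{"type":"number"},"newtons":{"type":"number"}},"required":["steps"]}

```bash
mkdir -p pics; ls; python3 - <<'E'
from plant import bot
import cv2,pickle
d={n:bot.snapshot(n) for n in("scene","top")}
pickle.dump(d,open('d0.pkl','wb'))
for n in d: cv2.imwrite(f'pics/{n}0.png',cv2.resize(d[n]['color'],(800,600),interpolation=cv2.INTER_CUBIC)); print(n,d[n]['mtx'],d[n]['rvec'],d[n]['tvec'])
print(bot.state())
E
```

```text
pics
scene [[490.10717723   0.         251.42639825]
 [  0.         490.10717723 191.15620669]
 [  0.           0.           1.        ]] [ 0.64682606  2.63845055 -1.13387211] [ 523.46421662 -120.81347574 1902.21158741]
top [[354.45149048   0.         254.483615  ]
 [  0.         354.45149048 195.03171388]
 [  0.           0.           1.        ]] [ 2.20717701 -2.20532248  0.07751268] [5.12073308e-01 5.72604616e+02 1.12040563e+03]
{'time_s': 0.1, 'joint_positions': array([ 9.56509357e-01,  5.28385024e-01,  1.43379496e+00,  2.88121916e-05,
        1.18146003e+00, -1.78467253e-01]), 'qvel': array([ 0.00160215, -0.00262387, -0.00295793, -0.00072425, -0.00065752,
        0.00185719]), 'tau': array([-3.16051119e-04, -4.43304169e+01, -1.78586179e+01, -2.67310652e-04,
        3.94256655e-03,  5.70694169e-06]), 'position': array([263.40075584, 566.04536283, 230.41763377]), 'tool_rot': array([ 2.16194623e-01,  9.76349751e-01, -9.39165164e-04, -4.07510194e-04]), 'ft_force': array([ 0.4028801 , -0.1032053 , -0.54408055]), 'wrist_torque': array([ 0.06681876,  0.01620182, -0.02289415]), 'grasp_force': 0.0, 'gripper_width': 85.69715354061071}
```

View pics/scene0.png

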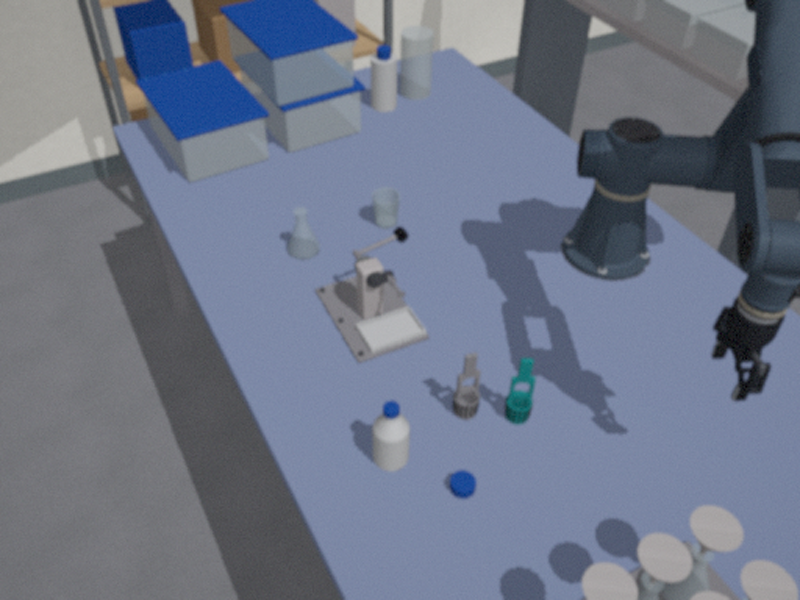

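View pics/top0.png

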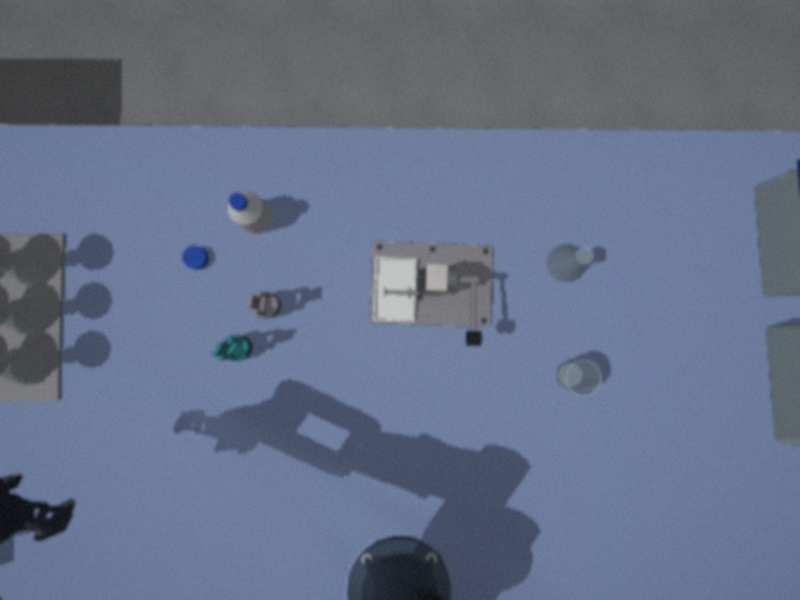

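The scene view (800x600) shows two baskets: a steel one at (466,388) and a turquoise one at (520,390). In the top view they are at (266,304) and (235,347). The steel one fits the description. The lift is at scene (375,300) and top (432,285), with the knob at top (474,338). Next I'll confirm the choice in an enlarged crop.

```bash
cat > h.py <<'E'
import numpy as np,cv2
def ray(c,uv):
    R=cv2.Rodrigues(c['rvec'])[0];C=-R.T@np.ravel(c['tvec'])
    u=cv2.undistortPoints(np.array([[uv]],float),c['mtx'],None)[0,0]
    d=R.T@np.array([u[0],u[1],1.]);return C,d/np.linalg.norm(d)
def onz(c,uv,z):
    C,d=ray(c,uv);return C+d*(z-C[2])/d[2]
def tri(c1,p1,c2,p2):
    A=np.zeros((3,3));b=np.zeros(3);Q=[ray(c1,p1),ray(c2,p2)]
    for C,d in Q:
        P=np.eye(3)-np.outer(d,d);A+=P;b+=P@C
    X=np.linalg.solve(A,b)
    return X,[np.linalg.norm((np.eye(3)-np.outer(d,d))@(X-C)) for C,d in Q]
def proj(c,X):
    return cv2.projectPoints(np.array(X,float).reshape(-1,3),c['rvec'],c['tvec'],c['mtx'],None)[0].reshape(-1,2)
E
python3 - <<'E'
import pickle,cv2,numpy as np
d=pickle.load(open('d0.pkl','rb'))
def crop(n,x,y,w=80,h=60): return cv2.resize(d[n]['color'][y:y+h,x:x+w],(400,300),interpolation=cv2.INTER_CUBIC)
# scale 5
m=np.vstack([np.hstack([crop('scene',270,215),crop('top',125,175)]),np.hstack([crop('scene',200,140,100,75)[:, :],crop('top',230,150,100,75)])])
cv2.imwrite('pics/crop1.png',m)
E
```

```text
(no output)
```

View pics/crop1.png

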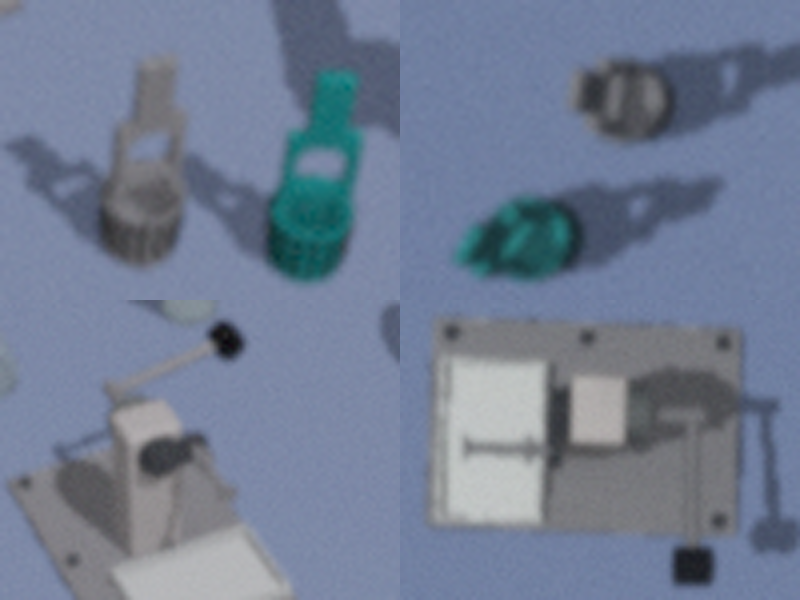

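The top-left crop confirms the steel (grey) basket, with its window eye and tab at crop (158,60). The turquoise look-alike is beside it at (338,75), and I'll leave that alone. The bottom-right crop shows the plate corners and the knob at (692,566).

```bash
python3 - <<'E'
import pickle
from h import *
np.set_printoptions(precision=1,suppress=True)
d=pickle.load(open('d0.pkl','rb'));s,t=d['scene'],d['top']
T=lambda x,y:(230+(x-400)/4,150+(y-300)/4)
S=lambda x,y:(200+x/4,140+(y-300)/4)
c=np.array([onz(t,T(*p),10) for p in((435,318),(742,328),(738,533),(432,524))])
print('corners',c, 'ctr',c.mean(0))
e=[c[0]-c[1],c[3]-c[2]]; print('y-dir yaw',[np.arctan2(-v[0],v[1]) for v in e],'lens',[np.linalg.norm(v) for v in e])
e=[c[0]-c[3],c[1]-c[2]]; print('x-dir yaw',[np.arctan2(v[1],v[0]) for v in e],'lens',[np.linalg.norm(v) for v in e])
print('knob',tri(s,S(226,341),t,T(692,566)))
print('col top',tri(s,S(143,415),t,T(598,410)),onz(t,T(598,410),148))
ts=(270+158/5,215+60/5)
for p in((590,88),(588,90)): print('tabtop',tri(s,ts,t,(125+(p[0]-400)/5,175+p[1]/5)))
print('tabtop scene z166',onz(s,ts,166))
print('rim',onz(t,(125+232/5,175+98/5),48))
for n in d:
    hsv=cv2.cvtColor(d[n]['color'],cv2.COLOR_BGR2HSV)
    m=((hsv[...,2]<60)&(hsv[...,1]<200)).astype(np.uint8)
    print(n,[(k[2:],) for k in []])
print('bottle',onz(t,(238/1.5625,201/1.5625),150),'turq rim',onz(t,(125+130/5,175+238/5),48))
E
```

```text
corners [[ 703.8   51.8   10. ]
 [ 696.5 -196.9   10. ]
 [ 530.5 -192.3   10. ]
 [ 537.5   53.7   10. ]] ctr [617.1 -70.9  10. ]
y-dir yaw [np.float64(-0.029081470354231517), np.float64(-0.028700299873289606)] lens [np.float64(248.75180602884905), np.float64(246.1303334370204)]
x-dir yaw [np.float64(-0.011921793016261105), np.float64(-0.02769282586900275)] lens [np.float64(166.2203331444788), np.float64(166.10220411513384)]
knob (array([ 504. , -134.1,  136.9]), [np.float64(1.6129405509861234), np.float64(1.612940550986154)])
col top (array([616.2, -67.5, 146.2]), [np.float64(0.27652046577178596), np.float64(0.27652046577169437)]) [615.8 -67.1 148. ]
tabtop (array([569. , 261.1, 155. ]), [np.float64(3.6874742401367113), np.float64(3.687474240136907)])
tabtop (array([568.5, 261.7, 155.3]), [np.float64(2.9249741323797624), np.float64(2.9249741323796283)])
tabtop scene z166 [571.8 271.  166. ]
rim [571.9 258.5  48. ]
scene []
top []
bottle [753.4 292.7 150. ] turq rim [485.6 320.   48. ]
```

apply_moves --steps '[{"slide": [0, 0, 0], "roll": -0.033}, {"slide": [0, 0, 0], "roll": -0.033}, {"slide": [0, 0, 0], "roll": -0.033}, {"slide": [0, 0, 0], "roll": -0.033}, {"slide": [-0.17, -0.17, 0], "roll": 0}, {"slide": [-0.17, -0.17, 0], "roll": 0}, {"slide": [-0.17, -0.17, 0], "roll": 0}, {"slide": [-0.17, -0.17, 0], "roll": 0}]' --hand 0 --newtons 60

```text
time_s: 0.77
position: [363.9, 461.2, 230.8]
tool_rot: [0.01, 1.0, -0.0, -0.0]
ft_force: [0.6, 0.6, 0.1]
gripper_width: 85.8
grasp_force: 0.0
```

apply_moves --steps '[{"slide": [-0.17, -0.17, 0], "roll": 0}, {"slide": [-0.17, -0.17, 0], "roll": 0}, {"slide": [-0.17, -0.17, 0], "roll": 0}, {"slide": [-0.17, -0.17, 0], "roll": 0}, {"slide": [-0.17, -0.17, 0], "roll": 0}, {"slide": [-0.1, -0.17, 0], "roll": 0}, {"slide": [0, 0, 0], "roll": 0}, {"slide": [0, 0, 0], "roll": 0}]'

```text
time_s: 1.43
position: [503.5, 304.9, 230.8]
tool_rot: [0.012, 1.0, -0.0, -0.001]
ft_force: [-0.4, 0.6, -1.3]
gripper_width: 85.2
grasp_force: 0.0
```

```bash
python3 - <<'E'
from plant import bot
import cv2,pickle
w=bot.snapshot("wrist");st=bot.state()
pickle.dump((w,st),open('w1.pkl','wb'))
cv2.imwrite('pics/w1.png',cv2.resize(w['color'],(800,600),interpolation=cv2.INTER_CUBIC))
print(w['mtx'],w['rvec'],w['tvec'],st['position'],st['tool_rot'],st['time_s'],st['joint_positions'])
E
```

```text
[[297.31863964   0.         256.73462586]
 [  0.         297.31863964 190.71803831]
 [  0.           0.           1.        ]] [-2.10709049 -2.05262818 -0.2717133 ] [-318.14489124 -510.86301841  248.92804813] [502.60486116 306.02836747 230.82522605] [ 1.13853992e-02  9.99934884e-01  2.69419297e-05 -7.74064546e-04] 1.4833 [ 3.56844353e-01  4.79116929e-01  1.52644302e+00  6.69418480e-04
  1.13745775e+00 -1.19146220e+00]
```

View pics/w1.png

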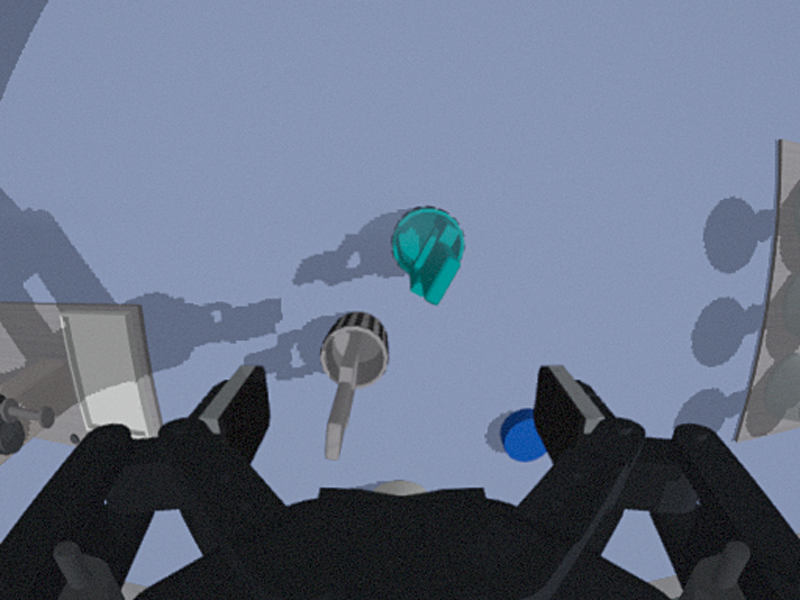

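```bash
cat >> h.py <<'E'
def wray(c,uv):
    R=cv2.Rodrigues(c['rvec'])[0];C=-R.T@np.ravel(c['tvec'])
    u=cv2.fisheye.undistortPoints(np.array([[uv]],float),c['mtx'],np.zeros(4))[0,0]
    d=R.T@np.array([u[0],u[1],1.]);return C,d/np.linalg.norm(d)
def wz(c,uv,z):
    C,d=wray(c,uv);return C+d*(z-C[2])/d[2]
E
python3 - <<'E'
import pickle
from h import *
np.set_printoptions(precision=1,suppress=True)
w,st=pickle.load(open('w1.pkl','rb'))
im=w['color'][195:300,180:275]; cv2.imwrite('pics/wc.png',cv2.resize(im,None,fx=5,fy=5,interpolation=cv2.INTER_CUBIC))
print('cam',wray(w,(256,190)))
print('tabtop',wz(w,(333/1.5625,455/1.5625),166),'rim',wz(w,(355/1.5625,353/1.5625),48))
print('pegend',wz(w,(46/1.5625,417/1.5625),130))
E
```

```text
cam (array([436.9, 306.6, 373.2]), array([ 0.3, -0. , -1. ]))
tabtop [578.5 266.6 166. ] rim [566.3 268.6  48. ]
pegend [589.8  29.6 130. ]
```

View pics/wc.png

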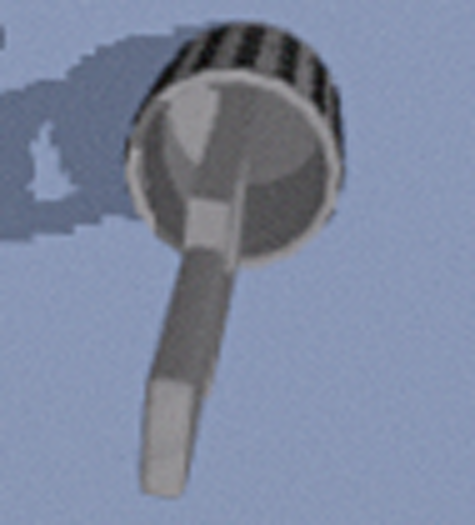

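The crop shows the tab's top face as a quad with corners (150,382), (192,382), (183,495) and (142,490). The rim ellipse is centred near (236,166).

```bash
python3 - <<'E'
import pickle
from h import *
np.set_printoptions(precision=1,suppress=True)
w,st=pickle.load(open('w1.pkl','rb'))
f=lambda x,y,z:wz(w,(180+x/5,195+y/5),z)
q=np.array([f(*p,166) for p in((150,382),(192,382),(183,495),(142,490))])
print(q,q.mean(0),'rim',f(236,166,48))
for a,b in((0,3),(1,2)): v=q[b]-q[a];print(np.degrees(np.arctan2(v[1],v[0])),np.linalg.norm(v))
E
```

```text
[[559.  265.8 166. ]
 [559.  272.7 166. ]
 [581.4 269.3 166. ]
 [580.5 262.4 166. ]] [569.9 267.5 166. ] rim [569.3 268.4  48. ]
-9.137587133511843 21.75425714577874
-8.667392177849505 22.700016823479476
```

apply_moves --steps '[{"slide": [-0.152, -0.082, 0], "roll": 0}, {"slide": [-0.152, -0.082, 0], "roll": 0}, {"slide": [-0.152, -0.082, 0], "roll": 0}, {"slide": [0, 0, 0], "roll": 0.022}, {"slide": [0, 0, 0], "roll": 0.021}, {"slide": [0, 0, 0], "roll": 0}, {"slide": [0, 0, 0], "roll": 0}]'

```text
time_s: 2.07
position: [569.3, 269.4, 231.0]
tool_rot: [0.076, 0.997, -0.0, -0.001]
ft_force: [0.6, 0.1, -0.3]
gripper_width: 85.3
grasp_force: 0.0
```

```bash
cat > st.py <<'E'
from plant import bot;import numpy as np,sys
np.set_printoptions(precision=1,suppress=True)
s=bot.state();p=s['position'];x,y,z,w=s['tool_rot']
from scipy.spatial.transform import Rotation as R
M=R.from_quat(s['tool_rot']).as_matrix()
print(s['time_s'],p,'tooly yaw',np.degrees(np.arctan2(M[1,1],M[0,1])),s['ft_force'],s['gripper_width'],s['grasp_force'])
if len(sys.argv)>3: print('slide',np.round(M.T@(np.array(list(map(float,sys.argv[1:4])))-p)/150,3))
E
python3 st.py 570 267.5 131
```

```text
2.0667 [569.3 269.4 231. ] tooly yaw 81.25956798919769 [ 0.6  0.1 -0.3] 85.30227081466892 0.0
slide [-0.  -0.   0.7]
```

apply_moves --steps '[{"slide": [-0.003, -0.012, 0.1], "roll": 0}, {"slide": [0, 0, 0.19], "roll": 0}, {"slide": [0, 0, 0.19], "roll": 0}, {"slide": [0, 0, 0.185], "roll": 0}, {"slide": [0, 0, 0], "roll": 0}, {"slide": [0, 0, 0], "roll": 0}]'

```text
time_s: 2.57
position: [568.9, 266.9, 130.4]
tool_rot: [0.077, 0.997, -0.001, -0.002]
ft_force: [1.1, 0.0, 0.9]
gripper_width: 85.1
grasp_force: 0.0
```

apply_moves --steps '[{"slide": [0, 0, 0]}, {"slide": [0, 0, 0]}, {"slide": [0, 0, 0]}, {"slide": [0, 0, 0]}, {"slide": [0, 0, 0]}, {"slide": [0, 0, 0]}, {"slide": [0, 0, 0]}, {"slide": [0, 0, 0]}]' --hand 1 --newtons 60

```text
invalid input at $.steps[0]: expected keys slide, roll
```

```bash
sed -i 's/^print(.time/pass;&/;s/precision=1/precision=3/' st.py; python3 st.py 570 267.5 131
```

```text
2.5667 [568.922 266.858 130.384] tooly yaw 81.180359180894 [1.056 0.05  0.943] 85.14125973750829 0.0
slide [-0.006  0.005 -0.004]
```

apply_moves --steps '[{"slide": [0, 0, 0], "roll": 0}, {"slide": [0, 0, 0], "roll": 0}, {"slide": [0, 0, 0], "roll": 0}, {"slide": [0, 0, 0], "roll": 0}, {"slide": [0, 0, 0], "roll": 0}, {"slide": [0, 0, 0], "roll": 0}, {"slide": [0, 0, 0], "roll": 0}, {"slide": [0, 0, 0], "roll": 0}]' --hand 1 --newtons 60

```text
time_s: 3.23
position: [571.1, 266.5, 132.2]
tool_rot: [0.078, 0.997, 0.0, 0.001]
ft_force: [0.3, 0.3, 3.1]
gripper_width: 7.4
grasp_force: 59.1
```

apply_moves --steps '[{"slide": [0, 0, -0.1], "roll": 0}, {"slide": [0, 0, -0.1], "roll": 0}, {"slide": [0, 0, -0.09], "roll": 0}, {"slide": [0, 0, 0], "roll": -0.021}, {"slide": [0, 0, 0], "roll": -0.02}, {"slide": [-0.03, -0.2, 0], "roll": 0}, {"slide": [-0.03, -0.2, 0], "roll": 0}, {"slide": [-0.03, -0.2, 0], "roll": 0}]'

```text
time_s: 3.9
position: [580.8, 175.4, 174.2]
tool_rot: [0.013, 1.0, -0.0, -0.001]
ft_force: [0.2, -0.4, -1.9]
gripper_width: 7.3
grasp_force: 59.4
```

apply_moves --steps '[{"slide": [-0.03, -0.2, 0], "roll": 0}, {"slide": [-0.03, -0.2, 0], "roll": 0}, {"slide": [0, -0.15, 0], "roll": 0}, {"slide": [0, 0, 0], "roll": 0}, {"slide": [0, 0, 0], "roll": 0}, {"slide": [0, 0, 0], "roll": 0}]'

```text
time_s: 4.4
position: [587.9, 93.6, 174.5]
tool_rot: [0.014, 1.0, 0.0, -0.001]
ft_force: [0.2, 0.4, -1.6]
gripper_width: 7.1
grasp_force: 59.5
```

```bash
python3 st.py 589.5 75 174; python3 - <<'E'
from plant import bot
import cv2,pickle,numpy as np
d={n:bot.snapshot(n) for n in("wrist","scene")}
pickle.dump((d,bot.state()),open('d2.pkl','wb'))
a=cv2.resize(d['wrist']['color'][140:340,130:330],(600,600),interpolation=cv2.INTER_CUBIC)
b=cv2.resize(d['scene']['color'][150:250,215:248+0],(198,600),interpolation=cv2.INTER_CUBIC)
cv2.imwrite('pics/ins.png',np.hstack([a,b]))
E
```

```text
4.4 [587.858  93.593 174.546] tooly yaw 88.4012460817471 [ 0.207  0.359 -1.625] 7.091683631428367 59.524322748184204
slide [-0.014 -0.124  0.004]
```

View pics/ins.png

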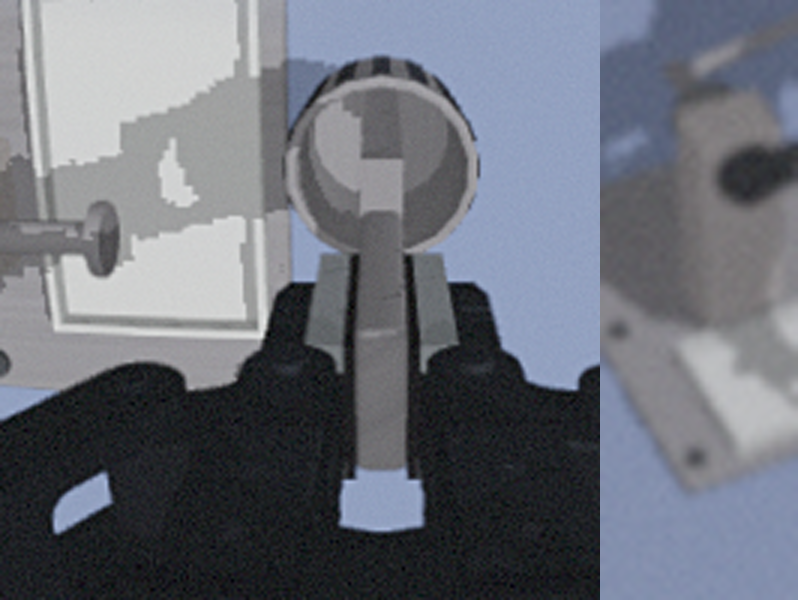

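The crop shows the peg's end disc at (103,237), the tab's top face spanning rows 332 to 468 at column 381, and the rim circle centred at (383,167).

```bash
python3 - <<'E'
import pickle
from h import *
np.set_printoptions(precision=1,suppress=True)
d,st=pickle.load(open('d2.pkl','rb'));w=d['wrist']
f=lambda x,y,z:wz(w,(130+x/3,140+y/3),z)
print('pos',st['position'],'disc',f(103,237,130),'disc top',f(105,201,139),'bot',f(100,277,121),'peg inner',f(0,237,130))
u=42.5
print('tab',f(381,332,u+166),f(381,468,u+166),'rim',f(383,167,u+48), 'tray corners',f(55,328,22),f(262,328,22))
s=d['scene']
E
```

```text
pos [588.   94.4 174.8] disc [589.9  29.5 130. ] disc top [578.3  34.2 139. ] bot [603.7  24.1 121. ] peg inner [589.7   3.  130. ]
tab [575.6  94.  208.5] [598.1  93.4 208.5] rim [586.2  94.5  90.5] tray corners [666.9 -33.7  22. ] [666.4  47.9  22. ]
```

apply_moves --steps '[{"slide": [-0.02, 0, 0], "roll": 0}, {"slide": [0, -0.1, 0], "roll": 0}, {"slide": [0, -0.1, 0], "roll": 0}, {"slide": [0, -0.1, 0], "roll": 0}, {"slide": [0, -0.07, 0], "roll": 0}, {"slide": [0, -0.07, 0], "roll": 0}, {"slide": [0, 0, 0], "roll": 0}]'

```text
time_s: 5.08
position: [589.9, 25.8, 175.1]
tool_rot: [0.014, 1.0, -0.0, 0.0]
ft_force: [-0.3, 0.8, -2.0]
gripper_width: 6.9
grasp_force: 59.5
```

apply_moves --steps '[{"slide": [0, -0.05, 0], "roll": 0}, {"slide": [0, -0.05, 0], "roll": 0}, {"slide": [0, -0.05, 0], "roll": 0}, {"slide": [0, 0, 0], "roll": 0}, {"slide": [0, 0, 0], "roll": 0}]'

```text
time_s: 5.5
position: [589.0, 4.3, 175.1]
tool_rot: [0.014, 1.0, 0.0, 0.0]
ft_force: [-0.3, 0.1, -1.7]
gripper_width: 7.2
grasp_force: 59.5
```

```bash
python3 st.py 589.5 3 162; python3 - <<'E'
from plant import bot
import cv2,pickle,numpy as np
d={n:bot.snapshot(n) for n in("wrist","scene")}
pickle.dump((d,bot.state()),open('d3.pkl','wb'))
a=cv2.resize(d['wrist']['color'][140:340,160:360],(600,600),interpolation=cv2.INTER_CUBIC)
b=cv2.resize(d['scene']['color'][140:240,225:258+0],(198,600),interpolation=cv2.INTER_CUBIC)
cv2.imwrite('pics/ins2.png',np.hstack([a,b]))
E
```

```text
5.5 [589.037   4.347 175.063] tooly yaw 88.38179234364277 [-0.292  0.097 -1.746] 7.227678037775672 59.52448546886444
slide [-0.003 -0.009  0.087]
```

View pics/ins2.png

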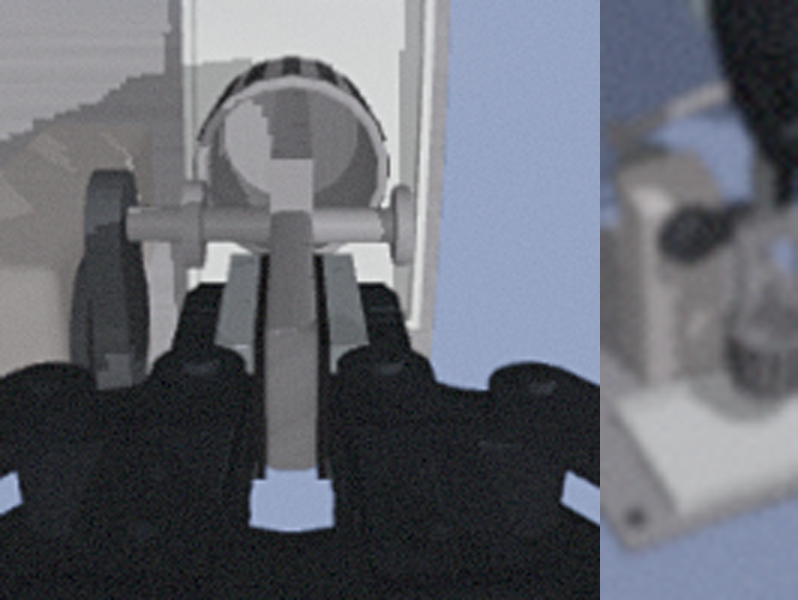

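The eye is on the peg. The strap at column 292 sits midway between the collar at 192 and the end disc at 402. Next I lower it gently until it seats.

apply_moves --steps '[{"slide": [0, 0, 0.03], "roll": 0}, {"slide": [0, 0, 0.025], "roll": 0}, {"slide": [0, 0, 0.02], "roll": 0}, {"slide": [0, 0, 0], "roll": 0}, {"slide": [0, 0, 0], "roll": 0}]'

```text
time_s: 6.02
position: [588.7, 4.9, 163.3]
tool_rot: [0.014, 1.0, 0.0, -0.001]
ft_force: [-0.1, -0.2, -2.6]
gripper_width: 7.1
grasp_force: 59.5
```

apply_moves --steps '[{"slide": [0, 0, 0.01], "roll": 0}, {"slide": [0, 0, 0.008], "roll": 0}, {"slide": [0, 0, 0], "roll": 0}, {"slide": [0, 0, 0], "roll": 0}]'

```text
time_s: 6.35
position: [589.3, 4.7, 161.9]
tool_rot: [0.014, 1.0, -0.0, 0.001]
ft_force: [-1.1, 0.9, 3.6]
gripper_width: 7.6
grasp_force: 60.6
```

Contact: the vertical force went from -2 to +3.6 N, so the eye is seated. I'll release with a partial opening.

apply_moves --steps '[{"slide": [0, 0, 0], "roll": 0}, {"slide": [0, 0, 0], "roll": 0}, {"slide": [0, 0, 0], "roll": 0}, {"slide": [0, 0, 0], "roll": 0}, {"slide": [0, 0, 0], "roll": 0}]' --hand 0.7

```text
time_s: 6.77
position: [589.0, 4.7, 161.0]
tool_rot: [0.014, 1.0, 0.0, -0.0]
ft_force: [-0.3, -0.5, 0.6]
gripper_width: 25.4
grasp_force: 0.0
```

apply_moves --steps '[{"slide": [0, 0, -0.06], "roll": 0}, {"slide": [0, 0, -0.15], "roll": 0}, {"slide": [0, 0, -0.2], "roll": 0}, {"slide": [0, 0, -0.2], "roll": 0}, {"slide": [0, 0, -0.2], "roll": 0}, {"slide": [0, 0, 0], "roll": 0}, {"slide": [0, 0, 0], "roll": 0}]'

```text
time_s: 7.35
position: [590.3, 4.5, 285.6]
tool_rot: [0.014, 1.0, -0.0, 0.003]
ft_force: [0.4, 0.3, -0.3]
gripper_width: 25.5
grasp_force: 0.0
```

```bash
python3 st.py; python3 - <<'E'
from plant import bot
import cv2,pickle,numpy as np
d={n:bot.snapshot(n) for n in("wrist","scene")}
pickle.dump((d,bot.state()),open('d4.pkl','wb'))
a=cv2.resize(d['wrist']['color'][100:340,50:370],(800,600),interpolation=cv2.INTER_CUBIC)
cv2.imwrite('pics/rel.png',a)
E
```

```text
7.35 [590.275   4.529 285.568] tooly yaw 88.43670219150694 [ 0.373  0.326 -0.313] 25.497118112027906 0.0
```

View pics/rel.png

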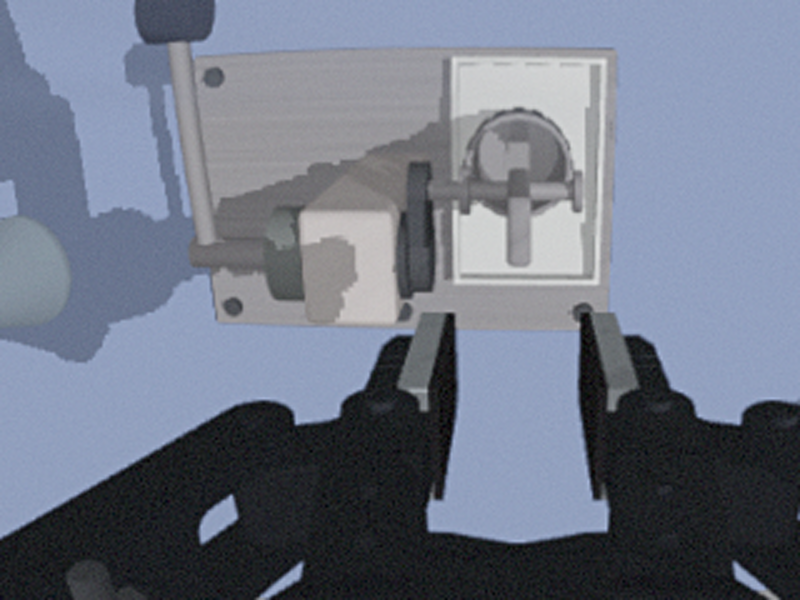

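The basket hangs freely on the peg at crop (518,190), and the fingers are clear. The knob is at about (174,15). I'll move above it now.

apply_moves --steps '[{"slide": [0.09, -0.157, 0], "roll": 0}, {"slide": [0.09, -0.157, 0], "roll": 0}, {"slide": [0.09, -0.157, 0], "roll": 0}, {"slide": [0.09, -0.157, 0], "roll": 0}, {"slide": [0.09, -0.157, 0], "roll": 0}, {"slide": [0.09, -0.157, 0], "roll": 0}, {"slide": [0, 0, 0], "roll": 0}, {"slide": [0, 0, 0], "roll": 0}]' --hand 0.25

```text
time_s: 8.12
position: [502.9, -134.9, 281.2]
tool_rot: [0.015, 1.0, 0.001, -0.001]
ft_force: [-0.4, -0.0, -0.8]
gripper_width: 64.1
grasp_force: 0.0
```

```bash
python3 st.py 506 -134.5 130; python3 - <<'E'
from plant import bot
import cv2,pickle,numpy as np
d={n:bot.snapshot(n) for n in("wrist","top")}
pickle.dump((d,bot.state()),open('d5.pkl','wb'))
a=cv2.resize(d['wrist']['color'][120:360,96:416],(800,600),interpolation=cv2.INTER_CUBIC)
cv2.imwrite('pics/knob.png',a)
E
```

```text
8.1167 [ 502.867 -134.907  281.234] tooly yaw 88.25949001300383 [-0.377 -0.032 -0.775] 64.10011212659145 0.0
slide [-0.024  0.002  1.008]
```

View pics/knob.png

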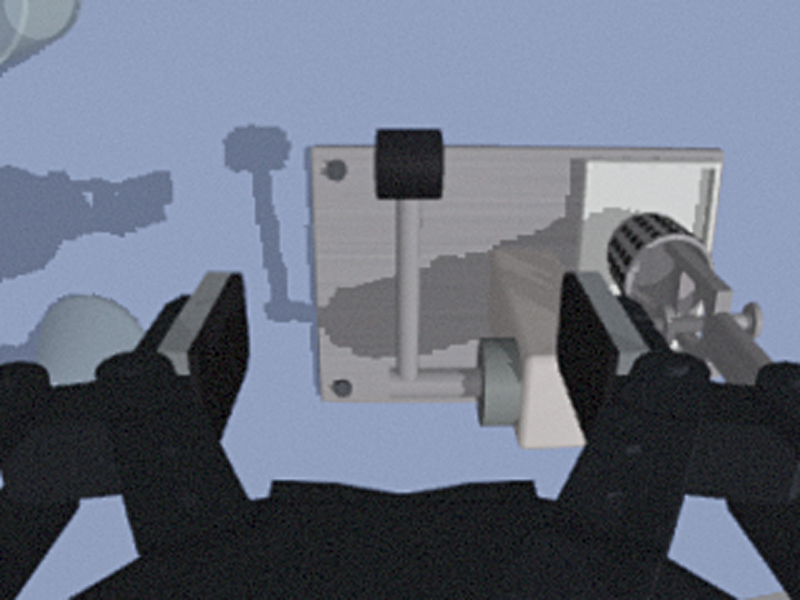

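The knob is at crop (409,165), and the rod reaches its shaft at about (409,378). The open fingers straddle column 403, so they are nearly centred on the knob.

```bash
python3 - <<'E'
import pickle
from h import *
np.set_printoptions(precision=1,suppress=True)
d,st=pickle.load(open('d5.pkl','rb'));w=d['wrist']
f=lambda x,y,z:wz(w,(96+x/2.5,120+y/2.5),z)
print(st['position'],'knob',f(409,165,144),f(376,165,144),f(442,165,144),'axis',f(409,380,125),f(440,380,125),f(475,380,125))
print('plate',f(312,147,10),f(722,150,10),f(321,401,10))
E
```

```text
[ 503.9 -133.7  281.7] knob [ 506.6 -131.8  144. ] [ 506.2 -144.6  144. ] [ 507. -119.  144.] axis [ 613.4 -134.7  125. ] [ 613.9 -120.4  125. ] [ 614.7 -104.1  125. ]
plate [ 527.7 -186.5   10. ] [536.4  60.   10. ] [ 696.3 -193.    10. ]
```

apply_moves --steps '[{"slide": [-0.018, 0.01, 0.15], "roll": 0}, {"slide": [0, 0, 0.2], "roll": 0}, {"slide": [0, 0, 0.2], "roll": 0}, {"slide": [0, 0, 0.2], "roll": 0}, {"slide": [0, 0, 0.2], "roll": 0}, {"slide": [0, 0, 0.1], "roll": 0}, {"slide": [0, 0, 0], "roll": 0}, {"slide": [0, 0, 0], "roll": 0}]'

```text
time_s: 8.88
position: [506.8, -131.7, 124.2]
tool_rot: [0.013, 1.0, 0.001, -0.001]
ft_force: [0.2, -0.0, 0.7]
gripper_width: 64.0
grasp_force: 0.0
```

apply_moves --steps '[{"slide": [0, 0, 0], "roll": 0}, {"slide": [0, 0, 0], "roll": 0}, {"slide": [0, 0, 0], "roll": 0}, {"slide": [0, 0, 0], "roll": 0}, {"slide": [0, 0, 0], "roll": 0}, {"slide": [0, 0, 0], "roll": 0}]' --hand 1 --newtons 50

```text
time_s: 9.38
position: [507.8, -132.6, 126.3]
tool_rot: [0.014, 1.0, 0.0, 0.001]
ft_force: [1.1, 4.6, 6.4]
gripper_width: 24.9
grasp_force: 52.3
```

```bash
python3 st.py
```

```text
9.3833 [ 507.805 -132.559  126.27 ] tooly yaw 88.36502760584784 [1.142 4.624 6.403] 24.8536072214785 52.29533314704895
```

apply_moves --steps '[{"slide": [-0.016, 0, -0.072], "roll": 0}, {"slide": [-0.023, 0, -0.07], "roll": 0}, {"slide": [-0.03, 0, -0.067], "roll": 0}, {"slide": [-0.036, 0, -0.064], "roll": 0}, {"slide": [0, 0, 0], "roll": 0}, {"slide": [0, 0, 0], "roll": 0}]'

```text
time_s: 9.88
position: [522.3, -133.0, 165.6]
tool_rot: [0.014, 1.0, 0.0, -0.0]
ft_force: [0.4, 1.7, -2.4]
gripper_width: 24.9
grasp_force: 50.8
```

```bash
python3 st.py
```

```text
9.8833 [ 522.29  -132.993  165.568] tooly yaw 88.39960047387147 [ 0.351  1.694 -2.415] 24.917079784196154 50.7903778553009
```

Forces are low and the hand follows the arc. I'll continue.

apply_moves --steps '[{"slide": [-0.043, 0, -0.06], "roll": 0}, {"slide": [-0.048, 0, -0.055], "roll": 0}, {"slide": [-0.054, 0, -0.05], "roll": 0}, {"slide": [-0.058, 0, -0.044], "roll": 0}, {"slide": [-0.062, 0, -0.038], "roll": 0}, {"slide": [0, 0, 0], "roll": 0}, {"slide": [0, 0, 0], "roll": 0}]'

```text
time_s: 10.47
position: [559.9, -134.2, 202.0]
tool_rot: [0.013, 1.0, 0.0, -0.003]
ft_force: [-4.8, -0.1, -1.8]
gripper_width: 25.5
grasp_force: 49.8
```

apply_moves --steps '[{"slide": [-0.066, 0, -0.032], "roll": 0}, {"slide": [-0.069, 0, -0.025], "roll": 0}, {"slide": [-0.071, 0, -0.018], "roll": 0}, {"slide": [-0.072, 0, -0.011], "roll": 0}, {"slide": [-0.073, 0, -0.004], "roll": 0}, {"slide": [0, 0, 0], "roll": 0}, {"slide": [0, 0, 0], "roll": 0}, {"slide": [0, 0, 0], "roll": 0}]'

```text
time_s: 11.13
position: [613.8, -136.0, 216.1]
tool_rot: [0.014, 1.0, -0.0, -0.001]
ft_force: [-4.5, 0.1, -1.8]
gripper_width: 25.1
grasp_force: 49.4
```

```bash
python3 st.py; python3 - <<'E'
from plant import bot
import cv2,pickle,numpy as np
d={n:bot.snapshot(n) for n in("wrist","scene")}
pickle.dump((d,bot.state()),open('d6.pkl','wb'))
a=cv2.resize(d['wrist']['color'][140:365,230:430],(400,450),interpolation=cv2.INTER_CUBIC)
b=cv2.resize(d['scene']['color'][110:240,190:305],(398,450),interpolation=cv2.INTER_CUBIC)
cv2.imwrite('pics/up.png',np.hstack([a,b]))
E
```

```text
11.1333 [ 613.776 -136.026  216.072] tooly yaw 88.45029663049463 [-4.534  0.141 -1.82 ] 25.064038526755986 49.41226601600647
```

View pics/up.png

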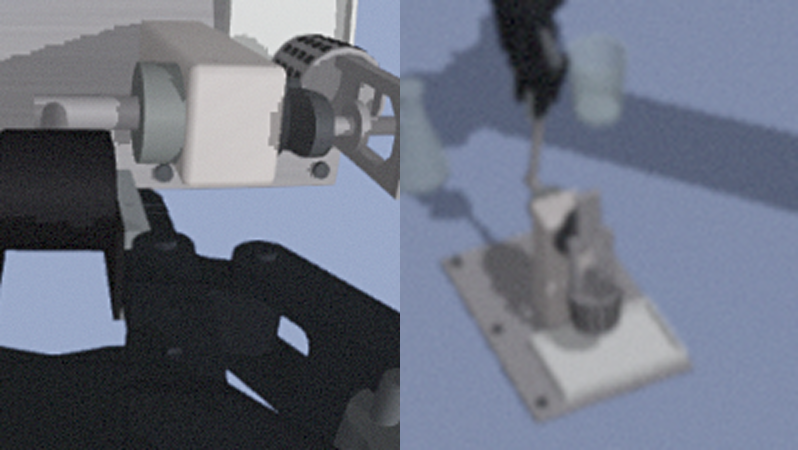

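The lever stands upright in the right crop (rod from (533,185) to the gripper at (540,110)). The basket hangs raised over the tray at (595,300). A circle through the hand positions puts the axis about 1 mm further in +x, so I'll make a small nudge.

apply_moves --steps '[{"slide": [-0.008, 0, 0], "roll": 0}, {"slide": [0, 0, 0], "roll": 0}, {"slide": [0, 0, 0], "roll": 0}, {"slide": [0, 0, 0], "roll": 0}, {"slide": [0, 0, 0], "roll": 0}, {"slide": [0, 0, 0], "roll": 0}, {"slide": [0, 0, 0], "roll": 0}, {"slide": [0, 0, 0], "roll": 0}]'

```text
time_s: 11.9
position: [614.7, -136.0, 216.1]
tool_rot: [0.014, 1.0, -0.0, -0.002]
ft_force: [-5.0, -1.0, -2.2]
gripper_width: 25.5
grasp_force: 49.5
```

```bash
python3 st.py; python3 -c "
from plant import bot
print(bot.hand_in())"
```

```text
11.9 [ 614.685 -136.043  216.123] tooly yaw 88.44318390607941 [-5.008 -0.986 -2.155] 25.4813258410431 49.52229380607605
the job is handed in; nothing more can be done
None
```

The steel basket is hung by its eye on the peg and released, the cam lever is held straight up (to within roughly 0.02 rad by my estimate) with the gripper still on the knob, and I handed the job in at 11.9 s; no verdict came back.

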